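# Right the rivet jar and hold the fastener case open

### The job

I am about to top up the fastener case from the square glass jar with the orange cap, which has fallen over: stand that jar upright on its base in the middle of the round cork mat, setting it down rather than dropping it, and let go of it. Then raise the blue lid of the case to 60 degrees from closed (5 degrees either way is fine) and keep holding it there with the gripper's fingers: the lid falls shut by itself, so your program finishes while still holding it steady at that angle. Leave the other things on the table where they are.

Things in the scene. Friction and masses are not known exactly. Their poses are not given: they have to be found in the camera images.
- jar: Square glass jar, half full of brown rivets, 300 g (+-30%): body 52 x 52 x 76 mm tall, plus a round orange cap of 46 mm diameter, 16 mm high (92 mm in all). Origin: centre of its base; +z from base to cap. Centre of mass about 35 mm from the base. Loose; starts lying on a flat side on the table (origin 26 mm up), cap pointing away from the robot within about 40 degrees.
- mat: Round cork mat, 160 mm diameter, 3 mm thick, stuck to the table. Origin: centre of its underside, on the table.
- case: Grey plastic fastener case fixed to the table, 180 (x) x 260 (y) x 70 mm high, with six compartments under a hinged blue lid. Origin: centre of its underside; -x is its front, which faces roughly the robot; the lid's hinge lies along its top rear (+x) edge.
- lid (a joint): Angle of the case's lid, rad: 0 closed, grows as the front edge goes up, stop at 1.4. The free hinge has no stay: from every angle the lid falls shut by its weight (450 g nominal, lifting it at the handle takes about 2 to 3 N).
- lid_handle (a point): Middle of the lid's handle, a round steel bar of 12 mm diameter parallel to the hinge, level with the lid plate (8 mm thick) and standing out 40 mm in front of its edge (lid plate 185 x 266 mm). The bar is free for 110 mm between its two legs, its centre 74 mm above the table when closed; open space in front, above and below it. Axes turn with the lid: y along the bar, +x towards the hinge, z up when closed.
- lid_hinge (a point): Middle of the lid's hinge line, 70 mm above the table; y along the hinge. The handle bar's centre lies 225 mm from it along the lid's -x and 4 mm along its z. Axes turn with the lid.
- spare_jar: Bystander: upright square glass jar with silver rivets and a grey metal cap, 52 x 52 x 92 mm; origin at the centre of its base.
- foot_a: Bystander: brown chair foot cap, 34 mm diameter, 26 mm tall; origin at its base.
- foot_b: Bystander: second brown chair foot cap, the same.
- spool: Bystander: pale wooden spool standing on end, 80 mm diameter, 58 mm tall; origin at its base.
- screwdriver: Bystander: screwdriver lying on the table, about 200 mm long along its x.
- tin: Bystander: open steel cup, 70 mm diameter, 80 mm tall; origin at its base.
There are look-alikes about, which are no part of the job. What is shaped like the jar but turquoise is not meant. There is more than one size of the mat; the job needs the larger.

How it is judged (in metres and radians):
On the way, in this order (a step that is already met when the one before it is completed fails the run):
1. the jar stands upright in the middle of the cork mat, let go (angle between jar's own z axis and vertical below 0.1 rad and horizontal distance between jar and mat below 0.045 m and height (world z) of jar below 0.008 m and contact force between the fingers and jar below 0.1 N and linear speed of jar below 0.05 m/s), for 0.2 s.
2. the fingers hold the lid open at 60 degrees (value of joint lid between 0.942 and 1.152 rad and contact force between the fingers and case above 0.5 N), for 0.3 s.
At the end, for the whole second after the job is handed in: The fingers carry the lid, steady (below 0.1 rad/s), at 60 degrees within 6 degrees (0.942 to 1.152 rad), with more than 0.5 N; the jar stands upright (within 0.1 rad) on the mat, its centre within 45 mm of the mat's centre, untouched by the robot and the case (all of step 2 and angle between jar's own z axis and vertical below 0.1 rad and horizontal distance between jar and mat below 0.045 m and height (world z) of jar below 0.008 m and contact force between each of the arm, the fingers and jar below 0.1 N and velocity of joint lid between -0.1 and 0.1 rad/s and contact force between jar and case below 0.1 N); the arm keeps its last pose, push and grip.
It fails at once if a bystander is moved by more than 30 mm (distance of any of spare_jar, foot_a, foot_b, spool, screwdriver, tin from where it was at the start of the episode above 0.03 m).
It fails at once if the jar is dropped or thrown (faster than 0.5 m/s while not in the fingers) (contact force between the fingers and jar below 0.01 N and linear speed of jar above 0.5 m/s).
It also fails if it takes over 58 s, if anything falls off the work surface, if the arm or the gripper's body presses on something with over 40 N, if the wrist force passes 120 N, or if a joint passes its speed limit or range.

### The arm

A 6-joint arm with a two-finger parallel gripper is mounted at the origin on the work surface. World frame = base frame: x ahead of the robot, y to its left, z up, the work surface at z = 0. Lengths are in mm, angles in rad, forces in N, time in s.
With the tool pointing down it reaches from about 325 to 1000 mm from the base axis. Payload 5.1 kg.
Tool frame: the origin (TCP) lies midway between the tips of the shut fingers; the grasp point (between the pads) lies behind it (ctrl.grip_depth is the z of the grasp point in the tool frame, in mm); z points along the fingers, y is the line along which they close (so a half turn about z gives the same grasp; the last joint's range is limited). The gripper opens to 85 mm and grips with 20 to 120 N. Pads are 22 mm wide; open, the fingers measure 114 mm over their backs; the gripper's body (76 mm by 85 mm) begins 54 mm behind the grasp point. The pads swing forward as they close: fully open they stand 13 mm farther back than shut.
Start: joints at [-1.309, 0.124, 1.65, -0, 1.367, -0.083], TCP at [219.673, -611.742, 231.322] pointing down, gripper open.
Joint ranges: [-2.61, 2.61], [-1.02, 2.33], [0.03, 2.71], [-1.35, 4.49], [0.32, 2.68], [-2.91, 2.91]. Speed limits (rad/s): [2.57, 2.57, 3.14, 3.14, 3.14, 3.14].

### API

Orientations are given as a unit quaternion [x, y, z, w].
In Python, from workcell import get_state, optics, order, ctrl gives the robot as it stands.
- The arm moves only by the tool carry_out, never from a script. Its argument "increments" is a list that holds one entry, the list of rows, each a list of 7 numbers: the turn, a rotation vector about the tool's x, y, z in rad, then the shift along the tool's x, y, z in m, then the finger opening in m, from 0 to 0.0854. In form: [[[wx, wy, wz, tx, ty, tz, hand], ...]]. A call has 1 to 20 rows; each row is the pose to reach, as a shift and turn from the pose commanded when the call began, along the tool's axes at that moment; what a row does not reach only later rows make up. A row lasts 1/8 s, in which the tool goes at most 62.5 mm and 10.7 degrees, less where a joint would pass 70% of its speed; a pose out of reach is approached as far as the arm can. A call with a gripper value outside its range is refused whole. The fingers move at their own pace and stop on an object; "force" is the grip in N (left out, the last holds). Time passes only in rows, so rows that repeat a pose let the fingers close. It gives the time, the measured TCP pose, the force, the opening and the grip force at its end, in the units of the state.
- get_state(): the state, without advancing time (a new reading comes with each control period).
- optics.get_image(name): name is "scene" or "top" or "wrist"; returns (picture, depth): 420x560x3 uint8, blue, green, red; 420x560 float32, mm along the optical axis (not along the pixel's ray), 0 where there is no reading.
- optics.camera_model(name): a dict with "mtx" (3x3 intrinsics, pixels), "D" ([k1, k2, p1, p2, k3] as OpenCV has them; the pictures are not rectified), "T" (4x4, takes a point from camera to world coordinates). Camera axes: x right, y up, looking along -z (the intrinsics and any distortion apply to the point x, -y, -z); pixel columns grow to the right and rows downward; lengths in mm; the calibration is good to about 2 mm. A picture is of the moment at which its call begins: read the wrist's pose just before it. camera_model takes no time and is no camera call; for the wrist camera it gives the pose at the moment of the call.
- order.sign_off(): hands the job in; it is judged then, once.
The state is a dict: "time": time; "q": joint angles; "dq": joint speeds; "tau": joint torques, N m; "position": TCP position; "tool_rot": TCP orientation; "force": force on the tool from outside, world axes, zero at the start; "ft_torque": the same for the moment, N m; "grip_width": finger opening in mm; "finger_force": force on a finger pad.
Only numpy, scipy, OpenCV 4.12 (cv2) and the standard library are available. Lean on these libraries where they do the work, as an engineer would, in place of code of your own. Each camera call takes 0.05 s, during which the arm holds its last target. There are 200 camera calls.

## Working session

There is one attempt and no reset: what is moved stays moved. The work goes in short steps, Python scripts to look and compute and a tool call to move; the robot and the scene stay as the last step left them, time stands still between calls to the robot, and variables do not carry over. Pictures are saved under pics/ and viewed, at most 10 in all, crops included, and the job is handed in when it is done.

Besides the shell and the picture viewer there is one more tool, called after "Call:" as name([rows], argument=value, ...), one row to a line, values as JSON. carry_out: Moves the arm, as the interface text tells. Its arguments: {"type":"object","properties":{"increments":{"type":"array"},"force":{"type":"number"}},"required":["increments"]}

```bash
mkdir -p pics; ls
cat > h.py <<'E'
import numpy as np, cv2
from scipy.spatial.transform import Rotation as R
from workcell import get_state, optics, order, ctrl
def cloud(name):
    m=optics.camera_model(name); im,d=optics.get_image(name)
    h,w=d.shape; u,v=np.meshgrid(np.arange(w,dtype=np.float32),np.arange(h,dtype=np.float32))
    p=cv2.undistortPoints(np.stack([u,v],-1).reshape(-1,1,2),np.array(m["mtx"],float),np.array(m["D"],float)).reshape(h,w,2)
    P=np.stack([p[...,0]*d,-p[...,1]*d,-d],-1); T=np.array(m["T"])
    return im,d,P@T[:3,:3].T+T[:3,3]
E
python3 - <<'E'
from h import *
for n in("top","scene"):
    im,d,P=cloud(n); cv2.imwrite(f"pics/{n}0.png",im); np.savez(f"{n}0.npz",im=im,d=d,P=P)
s=get_state();print(s["time"],s["position"],s["tool_rot"],s["force"],s["grip_width"],ctrl.grip_depth)
E
```

```text
pics
0.1 [ 219.5259656  -611.21514085  230.16218956] [ 9.85176357e-01  1.71541895e-01 -8.19007278e-05 -9.57900649e-04] [ 0.20827141 -0.39115651  0.41518583] 85.36917465004193 -18.700000000000003
```

View pics/top0.png

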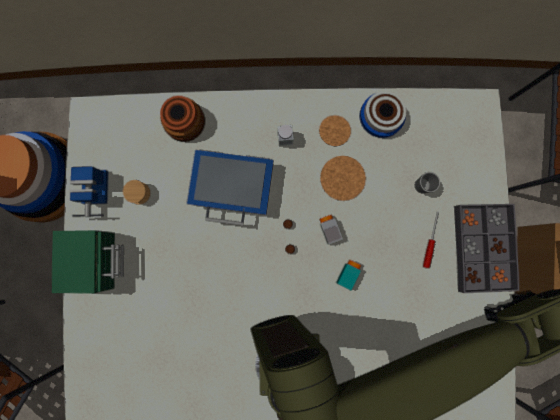

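View pics/scene0.png

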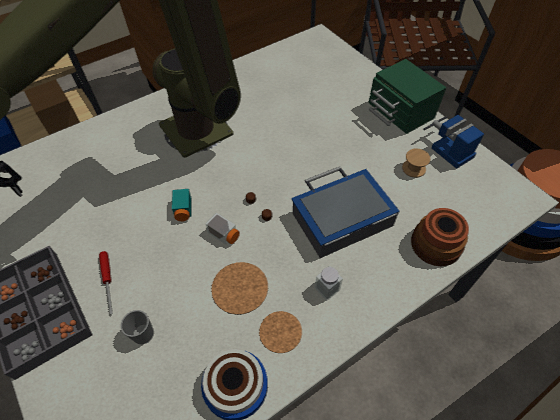

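The top view shows the jar at about (331,230) with its orange cap at (327,219), up-image. The turquoise look-alike is at (350,275), the large mat at (343,178), and the case at (231,182) with its handle at (231,217). Chair feet are at (288,224) and (290,249). Next I measure these.

Run:
```python
from h import *
Z=np.load("top0.npz");im,d,P=Z["im"],Z["d"],Z["P"]
hsv=cv2.cvtColor(im,cv2.COLOR_BGR2HSV)
def reg(c0,c1,r0,r1,m):
    k=np.zeros(d.shape,bool);k[r0:r1,c0:c1]=1;return k&m&(d>0)
z=P[...,2]
def show(n,k):
    q=P[k];c,s,a=cv2.minAreaRect(q[:,:2].astype(np.float32));b=cv2.boxPoints((c,s,a))
    print(n,k.sum(),"c",np.round(c,1),"size",np.round(s,1),"z",np.round(np.percentile(q[:,2],[5,50,95]),1));return b
print("px per mm", np.linalg.norm(P[300,200]-P[300,201]), "table z",P[300,180],P[240,390])
h=hsv[...,0];S=hsv[...,1]
cork=(h>8)&(h<20)&(S>90)
show("mat",reg(315,372,152,205,cork&(z<15)))
jb=reg(310,350,208,250,(z>40)); print(show("jartop",jb))
show("cap",reg(310,350,205,232,(h<18)&(S>150)&(z>12)))
print(show("jarall",reg(310,350,205,250,(z>15))))
show("turq",reg(332,368,255,295,(z>15)))
show("footA",reg(280,297,215,232,z>12));show("footB",reg(280,297,242,257,z>12))
b=show("lid",reg(180,280,140,215,(z>66)));print(b)
print(show("handle",reg(195,270,205,232,(z>55))))
# lid blue, handle bar rows
k=reg(195,270,214,232,(z>55));print(np.round(P[k][::6],0).tolist())
Z=np.load("scene0.npz");im,d,P=Z["im"],Z["d"],Z["P"];z=P[...,2];hsv=cv2.cvtColor(im,cv2.COLOR_BGR2HSV);h=hsv[...,0];S=hsv[...,1]
show("s mat",reg(205,275,255,320,(h>8)&(h<20)&(S>90)&(z<15)))
print(show("s jar",reg(200,245,210,245,z>15)));show("s jartop",reg(200,245,210,245,z>42))
print(show("s lid",reg(285,400,165,235,(z>64))))
print(show("s handle",reg(298,350,160,193,(z>55)&(S<70))))
```

```text
px per mm 3.554808661209111 table z [220.11780835 371.34404384  -2.99158915] [ 414.0122043  -357.66780952    1.01402054]
mat 1568 c [ 634.9 -199.7] size [156.7 156.2] z [-1.7  3.1  7.9]
jartop 416 c [ 454.4 -146.3] size [92.4 52.2] z [44.2 51.3 56.6]
[[ 402.1092  -137.19695]
 [ 419.6648  -186.39934]
 [ 506.66766 -155.3564 ]
 [ 489.11206 -106.15401]]
cap 46 c [ 491.  -133.4] size [12.2 41.7] z [36.6 45.8 51.3]
jarall 444 c [ 454.3 -146.1] size [92.4 52.4] z [37.7 51.2 56.5]
[[ 401.99176 -137.06088]
 [ 419.69983 -186.40173]
 [ 506.6754  -155.18686]
 [ 488.96735 -105.84601]]
turq 450 c [ 303.1 -206.3] size [50.8 92.1] z [32.4 51.1 56. ]
footA 76 c [476.6  -3.6] size [30.6 31. ] z [20.6 25.6 30.3]
footB 74 c [390.3  -8.8] size [30.5 27. ] z [20.2 25.  29.9]
lid 4516 c [632.  176.5] size [308.3 248.6] z [74.2 79.2 83.9]
[[504.77173   24.756271]
 [753.36926   19.980453]
 [759.29016  328.18225 ]
 [510.69263  332.95807 ]]
handle 593 c [504.9 183.1] size [238.5  66.2] z [73.  78.  83.1]
[[469.53223  64.48135]
 [535.7649   63.2305 ]
 [540.2685  301.69498]
 [474.03583 302.94583]]
[[509.0, 264.0
[... 592 characters left out ...]
0, 84.0], [475.0, 169.0, 76.0], [474.0, 149.0, 82.0], [472.0, 150.0, 70.0]]
s mat 2328 c [ 653.  -208.1] size [158.3 194.9] z [-1.7  1.9  5.2]
s jar 608 c [ 459.3 -147.2] size [94.  52.9] z [20.6 48.8 53.9]
[[ 406.34036 -137.07262]
 [ 423.20053 -187.23909]
 [ 512.3091  -157.29112]
 [ 495.44888 -107.12465]]
s jartop 446 c [ 459.1 -147.1] size [93.3 52.4] z [43.8 50.2 54.2]
s lid 4631 c [597.  188.5] size [268.2 237.1] z [73.4 77.8 81.5]
[[458.22568   75.381485]
 [692.23615   36.958786]
 [735.693    301.62976 ]
 [501.68256  340.05243 ]]
s handle 425 c [534.9 197.5] size [126.4 109. ] z [72.6 77.8 81.2]
[[471.98642 142.58488]
 [579.9138  127.21736]
 [597.735   252.3769 ]
 [489.80762 267.74445]]
```

Run:
```python
from h import *
print([a for a in dir(ctrl) if a[0]!='_'],[a for a in dir(optics) if a[0]!='_'])
Z=np.load("top0.npz");im,d,P=Z["im"],Z["d"],Z["P"]
Z2=np.load("scene0.npz")
for n,Z,(c0,c1,r0,r1),(b0,b1,b2,b3) in(("top",Z,(180,285,140,222),(205,260,215,232)),("scene",Z2,(285,402,160,240),(298,350,160,193))):
    im,d,P=Z["im"],Z["d"],Z["P"];hsv=cv2.cvtColor(im,cv2.COLOR_BGR2HSV);z=P[...,2]
    m=np.zeros(d.shape,bool);m[r0:r1,c0:c1]=1
    blue=m&(hsv[...,0]>100)&(hsv[...,0]<125)&(hsv[...,1]>150)&(z>66)&(d>0)
    q=P[blue];c,s,a=cv2.minAreaRect(q[:,:2].astype(np.float32));print(n,"blue",blue.sum(),c,s,a,np.median(q[:,2]))
    print(cv2.boxPoints((c,s,a)).round(0).tolist())
    H=np.array([c]);u=np.array([np.cos(np.radians(1.3)),np.sin(np.radians(1.3))])
    # bar: tall pts in front of lid
    k=(z>60)&(z<95)&(d>0)&~blue&(P[...,0]<505)&(P[...,0]>455)&(P[...,1]>120)&(P[...,1]<270)
    q=P[k]
    f=np.polyfit(q[:,1],q[:,0],1)
    for _ in range(5):
        r=q[:,0]-np.polyval(f,q[:,1]);kk=abs(r-np.median(r))<10;f=np.polyfit(q[kk,1],q[kk,0],1)
    print("bar",k.sum(),kk.sum(),f,"yaw deg",-np.degrees(np.arctan(f[0])),"x at y=190",np.polyval(f,190),"yrange",np.percentile(q[kk,1],[0,3,97,100]),"z",np.median(q[kk,2]),"std",r[kk].std())
    cv2.imwrite("pics/case_%s.png"%n,cv2.resize(im[r0-5:r1+15,c0-5:c1+5],None,fx=6,fy=5.5,interpolation=2))
```

```text
['Unreachable', 'grip_depth'] ['camera_model', 'get_image']
top blue 1171 (616.4617919921875, 184.45896911621094) (262.6852111816406, 182.50547790527344) 81.50579833984375 77.86087194856941
[[507.0, 68.0], [687.0, 41.0], [726.0, 301.0], [546.0, 328.0]]
bar 169 152 [1.48660762e-01 4.54298467e+02] yaw deg -8.455706737214948 x at y=190 482.54401182348465 yrange [142.0665006  145.1181258  264.45090554 267.71060194] z 78.66034060878269 std 3.881750190989367
scene blue 1258 (619.3779907226562, 182.63668823242188) (262.7671203613281, 185.5899200439453) 81.48612976074219 76.62173570899733
[[508.0, 66.0], [692.0, 39.0], [731.0, 299.0], [547.0, 326.0]]
bar 163 149 [1.51217826e-01 4.59276264e+02] yaw deg -8.598994280269535 x at y=190 488.00765131853143 yrange [141.08731921 142.3253066  260.19021787 266.0953311 ] z 76.40696545654419 std 3.4704162078410694
```

```bash
cat >> h.py <<'E'
def inc(p1,R1,p0=None,R0=None):
    "row from commanded pose (default measured) to TCP p1 mm, rotation R1"
    s=get_state()
    if p0 is None: p0=s["position"]
    if R0 is None: R0=R.from_quat(s["tool_rot"])
    t=R0.inv().apply(np.array(p1)-p0)/1000; w=(R0.inv()*R1).as_rotvec()
    return np.round(np.r_[w,t],4).tolist()
def tool(yaw,tilt):
    "tool down, x at yaw; then turned tilt about own y (+: points along +x)"
    return R.from_euler('z',yaw)*R.from_euler('x',np.pi)*R.from_euler('y',tilt)
E
python3 - <<'E'
from h import *
s=get_state();p=np.array([219.673,-611.742,231.322]);R0=tool(.345,0)
print((R0.inv()*R.from_quat(s["tool_rot"])).as_rotvec())
th=np.radians(42);R1=tool(np.radians(19.3),-th);z=R1.apply([0,0,1]);G=np.array([459,-146,28.])
print(z,G-108*z,inc(G-108*z,R1,p,R0))
E
```

```text
[0.00191548 0.00016747 0.00021074]
[-0.6315261  -0.2211573  -0.74314483] [ 527.20481913 -122.11501203  108.25964115] [0.003, -0.733, 0.0078, 0.455, -0.3568, 0.1231]
```

Call:
carry_out([
  [[0, 0, 0, 0.2, -0.18, 0, 0.085], [0, 0, 0, 0.2, -0.18, 0, 0.085], [0, 0, 0, 0.2, -0.18, 0, 0.085], [0, 0, 0, 0.2, -0.18, 0, 0.085], [0, -0.733, 0.008, 0.455, -0.357, 0.123, 0.085], [0, -0.733, 0.008, 0.455, -0.357, 0.123, 0.085], [0, -0.733, 0.008, 0.455, -0.357, 0.123, 0.085], [0, -0.733, 0.008, 0.455, -0.357, 0.123, 0.085], [0, -0.733, 0.008, 0.455, -0.357, 0.123, 0.085], [0, -0.733, 0.008, 0.455, -0.357, 0.123, 0.085], [0, -0.733, 0.008, 0.455, -0.357, 0.123, 0.085], [0, -0.733, 0.008, 0.455, -0.357, 0.123, 0.085], [0, -0.733, 0.008, 0.455, -0.357, 0.123, 0.085], [0, -0.733, 0.008, 0.455, -0.357, 0.123, 0.085], [0, -0.733, 0.008, 0.455, -0.357, 0.123, 0.085], [0, -0.733, 0.008, 0.455, -0.357, 0.123, 0.085]],
])

```text
time: 2.1
position: [527.1, -122.2, 108.5]
tool_rot: [0.921, 0.156, -0.353, 0.061]
force: [-0.3, -0.0, -0.8]
grip_width: 84.7
finger_force: 0.0
```

Run:
```python
from h import *
im,d,P=cloud("wrist");cv2.imwrite("pics/w1.png",im)
s=get_state();print(s["q"],ctrl.grip_depth)
R0=R.from_quat(s["tool_rot"]);z=P[...,2]
k=(d>0)&(z>40)&(z<60)&(abs(P[...,0]-457)<70)&(abs(P[...,1]+147)<60)
q=P[k];c,sz,a=cv2.minAreaRect(q[:,:2].astype(np.float32));print(k.sum(),c,sz,a,np.percentile(q[:,2],[5,50,95]))
th=.733;R1=R0;zz=R1.apply([0,0,1]);G=np.array([459,-146,28.])
print(inc(G+22*zz,R1),R0.inv().apply(P[k].mean(0)-s["position"]))
```

```text
[-0.16256766  0.40895457  1.65011763 -0.33328287  1.74058794  1.12858019] -18.700000000000003
3989 (458.3198547363281, -146.2793731689453) (89.75411987304688, 52.059783935546875) 19.281190872192383 [41.68195805 51.35511733 52.41564885]
[0.0, 0.0, 0.0, 0.0002, -0.0003, 0.1301] [-6.46178817e+00 -7.25371970e-02  8.51861265e+01]
```

View pics/w1.png

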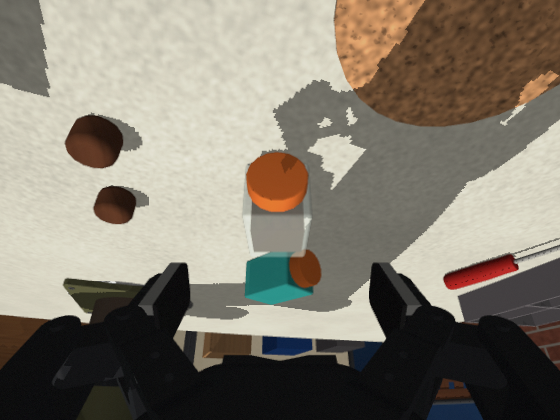

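The wrist view shows the jar at (277,205), centred between the fingers with its cap towards the camera. It measures (458,-146), which agrees with the top view. Now the approach and grip.

Call:
carry_out([
  [[0, 0, 0, 0, 0, 0.06, 0.085], [0, 0, 0, 0, 0, 0.09, 0.085], [0, 0, 0, 0, 0, 0.115, 0.085], [0, 0, 0, 0, 0, 0.128, 0.085], [0, 0, 0, 0, 0, 0.128, 0.085], [0, 0, 0, 0, 0, 0.128, 0.085], [0, 0, 0, 0, 0, 0.128, 0.04], [0, 0, 0, 0, 0, 0.128, 0.04], [0, 0, 0, 0, 0, 0.128, 0.04], [0, 0, 0, 0, 0, 0.128, 0.04], [0, 0, 0, 0, 0, 0.128, 0.04], [0, 0, 0, 0, 0, 0.128, 0.04], [0, 0, 0, 0, 0, 0.128, 0.04], [0, 0, 0, 0, 0, 0.128, 0.04]],
], force=50)

```text
time: 3.9
position: [447.4, -150.3, 13.9]
tool_rot: [0.921, 0.156, -0.352, 0.061]
force: [3.4, 3.4, 5.2]
grip_width: 51.6
finger_force: 53.7
```

Run:
```python
from h import *
for n in("scene","top"):
    Z=np.load(n+"0.npz");im,d,P=Z["im"],Z["d"],Z["P"];hsv=cv2.cvtColor(im,cv2.COLOR_BGR2HSV);h=hsv[...,0];S=hsv[...,1]
    m=((h>8)&(h<20)&(S>90)&(abs(P[...,2])<20)&(abs(P[...,0]-640)<130)&(abs(P[...,1]+205)<110)&(d>0)).astype(np.uint8)
    m=cv2.morphologyEx(m,cv2.MORPH_OPEN,np.ones((3,3)))
    N,L,st,_=cv2.connectedComponentsWithStats(m)
    q=P[L==1+st[1:,4].argmax()][:,:2].astype(np.float32);print(n,cv2.minEnclosingCircle(q),cv2.fitEllipse(cv2.convexHull(q)))
s=get_state();Rn=R.from_quat(s["tool_rot"]);p=s["position"]
yaw=np.radians(19.3);u=np.array([np.cos(yaw),np.sin(yaw),0]);v=np.array([-u[1],u[0],0])
base=np.array([458.3,-146.3,26])-46*u
off=Rn.inv().apply(base-p)
Up=R.from_rotvec(-v*np.pi/2);print(Up.apply(u))
Rf=R.from_euler('z',-37,degrees=True)*Up*Rn
print("tool z final",Rf.apply([0,0,1]))
M=np.array([637,-201,4.])
pf=M-Rf.apply(off);print("pf",pf)
np.savez("plan.npz",off=off,Rf=Rf.as_quat(),pf=pf)
print("lift",inc(p+[0,0,150],Rn)); print("above",inc(pf+[0,0,80],Rf));
```

```text
scene ((636.4501953125, -199.80149841308594), 80.53296661376953) ((636.16015625, -200.95138549804688), (156.71340942382812, 160.07737731933594), 71.86106872558594)
top ((634.3479614257812, -199.55123901367188), 79.83965301513672) ((634.7034301757812, -199.86752319335938), (156.83865356445312, 158.20468139648438), 66.45549774169922)
[2.57130475e-16 2.73781834e-17 1.00000000e+00]
tool z final [ 0.70824086 -0.22866642 -0.66791209]
pf [ 648.44307219 -204.85879449   38.39315563]
lift [0.0, 0.0, 0.0, -0.1002, 0.0005, -0.1116]
above [-0.036, 1.5093, 0.7178, 0.0582, 0.1183, -0.1921]
```

Call:
carry_out([
  [[0, 0, 0, -0.033, 0, -0.037, 0.04], [0, 0, 0, -0.067, 0, -0.074, 0.04], [0, 0, 0, -0.1, 0, -0.112, 0.04], [-0.036, 1.509, 0.718, 0.058, 0.118, -0.192, 0.04], [-0.036, 1.509, 0.718, 0.058, 0.118, -0.192, 0.04], [-0.036, 1.509, 0.718, 0.058, 0.118, -0.192, 0.04], [-0.036, 1.509, 0.718, 0.058, 0.118, -0.192, 0.04], [-0.036, 1.509, 0.718, 0.058, 0.118, -0.192, 0.04], [-0.036, 1.509, 0.718, 0.058, 0.118, -0.192, 0.04], [-0.036, 1.509, 0.718, 0.058, 0.118, -0.192, 0.04], [-0.036, 1.509, 0.718, 0.058, 0.118, -0.192, 0.04], [-0.036, 1.509, 0.718, 0.058, 0.118, -0.192, 0.04], [-0.036, 1.509, 0.718, 0.058, 0.118, -0.192, 0.04], [-0.036, 1.509, 0.718, 0.058, 0.118, -0.192, 0.04], [-0.036, 1.509, 0.718, 0.058, 0.118, -0.192, 0.04], [-0.036, 1.509, 0.718, 0.058, 0.118, -0.192, 0.04], [-0.036, 1.509, 0.718, 0.058, 0.118, -0.192, 0.04], [-0.036, 1.509, 0.718, 0.058, 0.118, -0.192, 0.04]],
])

```text
time: 6.15
position: [638.8, -214.4, 147.1]
tool_rot: [0.914, -0.137, 0.38, 0.046]
force: [0.9, 0.4, -2.8]
grip_width: 51.4
finger_force: 53.8
```

Run:
```python
from h import *
s=get_state();D=np.load("plan.npz");Rf=R.from_quat(D["Rf"])
print(s["q"],s["grip_width"],s["finger_force"])
Rn=R.from_quat(s["tool_rot"]);print("rot err",(Rn.inv()*Rf).as_rotvec(),s["position"]-D["pf"])
im,d,P=cloud("wrist");cv2.imwrite("pics/w2.png",im)
im,d,P=cloud("scene");cv2.imwrite("pics/s2.png",cv2.resize(im[130:340,150:430],None,fx=2.5,fy=2.5))
print("down to pf",inc(D["pf"]+[-1,1,0],Rf))
```

```text
[-0.45809332 -0.09046841  2.16264414  0.43454574  0.32108744  1.04980614] 51.40330116894414 53.835008336172905
rot err [-0.03063233  0.05441713  0.00091355] [ -9.66827143  -9.53172721 108.69011964]
down to pf [-0.0305, 0.0543, 0.0008, -0.0733, -0.0105, 0.0809]
```

View pics/s2.png

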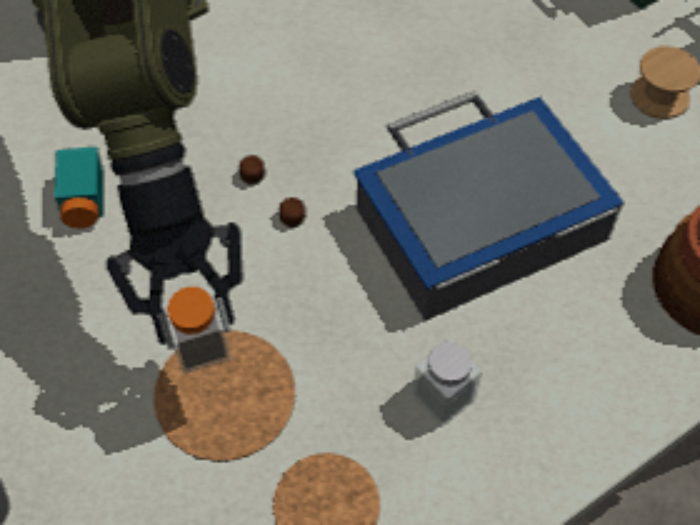

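The scene crop shows the jar held near-upright above the near edge of the mat, with its cap at (190,307). Joint 5 sits at its 0.32 limit, so I fit the arm's geometry to see what is reachable.

```bash
cat > kin.py <<'E'
from h import *
from scipy.optimize import least_squares
def fk(q,k):
    z0,r0,a,b,e,L=k
    Rz=R.from_euler('z',q[0]); Ry=lambda t:R.from_euler('y',t)
    A=Rz*Ry(q[1]); F=A*Ry(q[2])
    p=Rz.apply([r0,0,z0])+A.apply([0,0,a])+F.apply([e,0,b])
    W=F*R.from_euler('z',q[3])*Ry(q[4]); p=p+W.apply([0,0,L])
    return p,W*R.from_euler('z',q[5]+KO)
KO=0
E
python3 - <<'E'
import kin
from kin import *
s=get_state()
D=[([-1.309,.124,1.65,0,1.367,-.083],[219.673,-611.742,231.322],tool(.345,0)),
([-0.16256766,0.40895457,1.65011763,-0.33328287,1.74058794,1.12858019],[527.1,-122.2,108.5],R.from_quat([.921,.156,-.353,.061])),
(s["q"],s["position"],R.from_quat(s["tool_rot"]))]
for q,p,Rm in D: print((fk(q,[0]*6)[1].inv()*Rm).as_rotvec(), end=" ")
f=lambda k:np.concatenate([fk(q,k)[0]-p for q,p,_ in D])
r=least_squares(f,[300,0,450,450,0,200]);print(r.x.round(1),r.fun.round(1))
np.save("k.npy",r.x)
E
```

```text
[4.25214063e-04 5.02485564e-04 1.57059260e+00] [4.21826878e-04 1.10752890e-03 1.57084685e+00] [0.00000000e+00 3.08286933e-16 1.57079633e+00] [302.1  70.9 278.8 559.5  28.5 207. ] [-52.  -13.9  -0.4  -3.8 -31.3   7.9 -28.9 -55.7  -7.6]
```

```bash
cat > kin.py <<'E'
from h import *
from scipy.optimize import least_squares
def fk(q,k):
    z0,r0,a,b,e,L,y0,o=k
    Rz=R.from_euler('z',q[0]); Ry=lambda t:R.from_euler('y',t)
    A=Rz*Ry(q[1]); F=A*Ry(q[2]); W4=F*R.from_euler('z',q[3])
    p=Rz.apply([r0,y0,z0])+A.apply([0,0,a])+F.apply([e,0,b])+W4.apply([o,0,0])
    W=W4*Ry(q[4]); p=p+W.apply([0,0,L])
    return p,W*R.from_euler('z',q[5]+np.pi/2)
E
python3 - <<'E'
from kin import *
s=get_state()
D=[([-1.309,.124,1.65,0,1.367,-.083],[219.673,-611.742,231.322],tool(.345,0)),
([-0.16256766,0.40895457,1.65011763,-0.33328287,1.74058794,1.12858019],[527.1,-122.2,108.5],R.from_quat([.921,.156,-.353,.061])),
(s["q"],s["position"],R.from_quat(s["tool_rot"]))]
x0=np.array([330,50,400,430,0,200,0,0])
f=lambda k:np.r_[np.concatenate([fk(q,k)[0]-p for q,p,_ in D]),(k-x0)*.005]
r=least_squares(f,x0);k=r.x;print(k.round(1),r.fun.round(1));np.save("k.npy",k)
lo=np.array([-2.61,-1.02,.03,-1.35,.32,-2.91]);hi=np.array([2.61,2.33,2.71,4.49,2.68,2.91])
P=np.load("plan.npz");off=P["off"];Rf0=R.from_quat(P["Rf"])
for dr in(0,20,30):
  for dy in(-20,0,20,37):
    for q0,nm in((s["q"],"n"),(np.array([-.45,.2,1.7,3.14,.5,-1.5]),"flip")):
      M=np.array([635.5,-200,4.])*(1+np.array([1,1,0])*dr/666)
      Rf=R.from_euler('z',dy,degrees=True)*Rf0; pf=M-Rf.apply(off)
      def g(q):
        p,W=fk(q,k);return np.r_[(p-pf)/10,(W.inv()*Rf).as_rotvec()*30]
      rr=least_squares(g,np.clip(q0,lo+.01,hi-.01),bounds=(lo,hi))
      print(dr,dy,nm,rr.x.round(2),"pos/10",rr.fun[:3].round(2),"rot",(rr.fun[3:]/30).round(3))
E
```

```text
[ 2.221e+02 -0.000e+00  4.528e+02  6.126e+02  4.180e+01  2.757e+02
  5.370e+01 -1.000e-01] [-0.2 -0.  -0.   0.   0.1 -0.   0.   0.1  0.  -0.5 -0.3  0.3  0.9  0.2
  0.4  0.3 -0. ]
0 -20 n [-0.28  0.13  2.13 -1.09  0.32  2.91] pos/10 [0.14 0.02 0.97] rot [0.019 0.072 0.015]
0 -20 flip [-0.26  0.17  2.19  4.49  0.32 -2.65] pos/10 [-0.09  0.09 -0.64] rot [ 0.006 -0.056 -0.   ]
0 0 n [-0.52  0.15  2.24  2.08  0.32 -0.65] pos/10 [-0.72 -0.98 -0.97] rot [-0.117 -0.092 -0.   ]
0 0 flip [-0.52  0.15  2.24  2.08  0.32 -0.65] pos/10 [-0.72 -0.98 -0.97] rot [-0.117 -0.092  0.   ]
0 20 n [-0.55  0.14  2.17  1.41  0.43 -0.24] pos/10 [-0.  0. -0.] rot [-0.  0. -0.]
0 20 flip [-0.55  0.14  2.17  1.41  0.43 -0.24] pos/10 [-0.  0.  0.] rot [ 0. -0.  0.]
0 37 n [-0.63  0.21  2.09  1.24  0.7  -0.34] pos/10 [-0.  0. -0.] rot [ 0.  0. -0.]
0 37 flip [-0.63  0.21  2.09  1.24  0.7  -0.34] pos/10 [-0.  0.  0.] rot [ 0. -0.  0.]
20 -20 n [-0.28  0.17  2.09 -1.09  0.32  2.91] pos/10 [0.17 0.01 0.9 ] rot [0.019 0.069 0.014]
20 -20 flip [-0.27  0.21  2.15  4.49  0.32 -2.65] pos/10 [-0.12  0.09 -0.67] rot [ 0.006
[... 602 characters left out ...]
.91] pos/10 [0.18 0.01 0.86] rot [0.019 0.067 0.014]
30 -20 flip [-0.27  0.22  2.13  4.49  0.32 -2.66] pos/10 [-0.14  0.1  -0.69] rot [ 0.005 -0.063 -0.   ]
30 0 n [-0.51  0.2   2.18  2.03  0.32 -0.6 ] pos/10 [-0.79 -1.03 -0.89] rot [-0.129 -0.091 -0.   ]
30 0 flip [-0.51  0.2   2.18  2.03  0.32 -0.6 ] pos/10 [-0.79 -1.03 -0.89] rot [-0.129 -0.091  0.   ]
30 20 n [-0.53  0.2   2.11  1.39  0.42 -0.21] pos/10 [ 0. -0.  0.] rot [ 0. -0.  0.]
30 20 flip [-0.53  0.2   2.11  1.39  0.42 -0.21] pos/10 [-0.  0. -0.] rot [0. 0. 0.]
30 37 n [-0.61  0.27  2.03  1.23  0.69 -0.32] pos/10 [-0.  0. -0.] rot [ 0.  0. -0.]
30 37 flip [-0.61  0.27  2.03  1.23  0.69 -0.32] pos/10 [ 0. -0.  0.] rot [ 0. -0.  0.]
```

Run:
```python
from kin import *
P=np.load("plan.npz");Rf=R.from_euler('z',37,degrees=True)*R.from_quat(P["Rf"]);pf=np.array([635.5,-200,4.])-Rf.apply(P["off"])
np.savez("plan2.npz",Rf=Rf.as_quat(),pf=pf);print(pf,inc(pf+[0,0,100],Rf))
```

```text
[ 646.96112429 -196.19515755   38.39315563] [0.4388, 0.0462, -0.4429, -0.0046, -0.0197, 0.0084]
```

Call:
carry_out([
  [[0.439, 0.046, -0.443, -0.0046, -0.02, 0.0084, 0.04], [0.439, 0.046, -0.443, -0.0046, -0.02, 0.0084, 0.04], [0.439, 0.046, -0.443, -0.0046, -0.02, 0.0084, 0.04], [0.439, 0.046, -0.443, -0.0046, -0.02, 0.0084, 0.04], [0.439, 0.046, -0.443, -0.0046, -0.02, 0.0084, 0.04], [0.439, 0.046, -0.443, -0.0046, -0.02, 0.0084, 0.04], [0.439, 0.046, -0.443, -0.0046, -0.02, 0.0084, 0.04], [0.439, 0.046, -0.443, -0.0046, -0.02, 0.0084, 0.04], [0.439, 0.046, -0.443, -0.0046, -0.02, 0.0084, 0.04], [0.439, 0.046, -0.443, -0.0046, -0.02, 0.0084, 0.04]],
])

```text
time: 7.5
position: [647.0, -195.6, 138.5]
tool_rot: [0.9, 0.152, 0.402, -0.068]
force: [0.3, -0.2, -2.4]
grip_width: 51.4
finger_force: 53.8
```

Run:
```python
from kin import *
P=np.load("plan2.npz");Rf=R.from_quat(P["Rf"]);s=get_state()
print(s["q"],s["position"]-P["pf"],inc(P["pf"]+[0,0,15],Rf))
```

```text
[-0.62792164  0.0396204   2.07342465  1.04739469  0.78207841 -0.08133335] [4.37317407e-02 5.50611020e-01 1.00143574e+02] [-0.0002, -0.0001, 0.0003, -0.0635, 0.0005, 0.0567]
```

Call:
carry_out([
  [[0, 0, 0, -0.02, 0, 0.018, 0.04], [0, 0, 0, -0.04, 0, 0.036, 0.04], [0, 0, 0, -0.055, 0, 0.049, 0.04], [0, 0, 0, -0.0635, 0, 0.057, 0.04], [0, 0, 0, -0.0635, 0, 0.057, 0.04], [0, 0, 0, -0.0635, 0, 0.057, 0.04]],
])

```text
time: 8.25
position: [647.6, -196.4, 54.2]
tool_rot: [0.9, 0.152, 0.402, -0.067]
force: [0.5, -0.6, -2.2]
grip_width: 51.2
finger_force: 53.8
```

Run:
```python
from kin import *
P=np.load("plan2.npz");Rf=R.from_quat(P["Rf"]);s=get_state()
print(s["position"]-P["pf"],s["force"],inc(P["pf"]+[0,0,0],Rf))
im,d,C=cloud("scene");cv2.imwrite("pics/s3.png",cv2.resize(im[190:330,150:330],None,fx=4,fy=4))
hsv=cv2.cvtColor(im,cv2.COLOR_BGR2HSV);k=(hsv[...,0]<14)&(hsv[...,1]>170)&(C[...,2]>70)&(abs(C[...,0]-637)<50)&(abs(C[...,1]+200)<50)
q=C[k];print(k.sum(),q.mean(0),np.percentile(q[:,2],[5,25,50,75,95]))
for i in range(3):
  A=np.c_[q[:,:2]-q[:,:2].mean(0),np.ones(len(q))];c=np.linalg.lstsq(A,q[:,2],rcond=None)[0];r=q[:,2]-A@c;q=q[abs(r)<4]
print("plane",c,len(q))
```

```text
[ 0.68785796 -0.18341322 15.83960786] [ 0.53204596 -0.64705261 -2.20978854] [0.0008, -0.0011, 0.0008, -0.0122, -0.0004, 0.0101]
226 [ 639.58573129 -203.76883614  107.51102626] [100.76887253 106.64479115 107.84974056 109.30043475 111.28116966]
plane [-2.79193342e-02 -1.36466116e-02  1.08111905e+02] 195
```

View pics/s3.png

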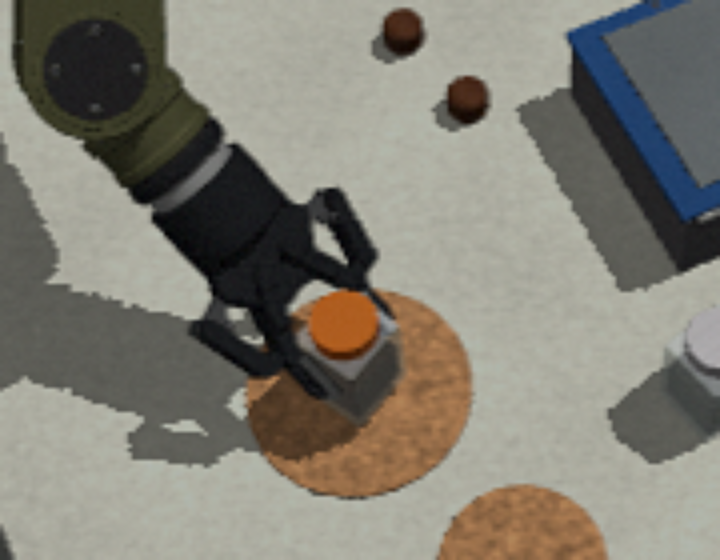

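The crop shows the jar upright in the fingers above the mat, cap at (345,322). The fitted cap plane tilts by under 0.03 rad, and the base is about 13–16 mm above the mat. Lowering gently.

Call:
carry_out([
  [[0, 0, 0, -0.0041, 0, 0.0036, 0.04], [0, 0, 0, -0.0075, 0, 0.0067, 0.04], [0, 0, 0, -0.0082, 0, 0.0073, 0.04], [0, 0, 0, -0.009, 0, 0.008, 0.04], [0, 0, 0, -0.009, 0, 0.008, 0.04]],
])

```text
time: 8.93
position: [646.9, -195.9, 41.0]
tool_rot: [0.901, 0.152, 0.402, -0.068]
force: [0.2, -0.3, -2.8]
grip_width: 51.5
finger_force: 53.8
```

Call:
carry_out([
  [[0, 0, 0, -0.0007, 0, 0.0007, 0.04], [0, 0, 0, -0.0014, 0, 0.0013, 0.04], [0, 0, 0, -0.0014, 0, 0.0013, 0.04], [0, 0, 0, -0.0014, 0, 0.0013, 0.04]],
])

```text
time: 9.43
position: [647.2, -196.1, 39.5]
tool_rot: [0.9, 0.152, 0.402, -0.068]
force: [-0.0, 0.3, -1.2]
grip_width: 51.8
finger_force: 54.1
```

Call:
carry_out([
  [[0, 0, 0, -0.0004, 0, 0.0004, 0.04], [0, 0, 0, -0.0008, 0, 0.0007, 0.04], [0, 0, 0, -0.0008, 0, 0.0007, 0.04], [0, 0, 0, -0.0008, 0, 0.0007, 0.04]],
])

```text
time: 9.93
position: [647.4, -196.1, 39.5]
tool_rot: [0.9, 0.152, 0.403, -0.068]
force: [-5.9, 0.0, 6.0]
grip_width: 51.0
finger_force: 54.9
```

Call:
carry_out([
  [[0, 0, 0, 0, 0, 0, 0.048], [0, 0, 0, 0, 0, 0, 0.048], [0, 0, 0, 0, 0, 0, 0.056], [0, 0, 0, 0, 0, 0, 0.06], [0, 0, 0, 0, 0, 0, 0.07], [0, 0, 0, 0, 0, 0, 0.085], [0, 0, 0, 0, 0, 0, 0.085], [0, 0, 0, 0, 0, 0, 0.085], [0, 0, 0, 0, 0, 0, 0.085]],
], force=20)

```text
time: 11.05
position: [647.0, -196.0, 38.1]
tool_rot: [0.901, 0.152, 0.402, -0.068]
force: [-0.5, 0.0, -0.7]
grip_width: 85.6
finger_force: 0.0
```

Call:
carry_out([
  [[0, 0, 0, 0, 0, -0.02, 0.085], [0, 0, 0, 0, 0, -0.05, 0.085], [0, 0, 0, 0, 0, -0.09, 0.085], [0, 0, 0, 0, 0, -0.14, 0.085], [0, 0, 0, 0, 0, -0.14, 0.085], [0, 0, 0, 0, 0, -0.14, 0.085]],
])

```text
time: 11.8
position: [548.5, -230.0, 131.3]
tool_rot: [0.901, 0.152, 0.402, -0.068]
force: [0.3, 0.3, -0.8]
grip_width: 84.8
finger_force: 0.0
```

Run:
```python
from kin import *
s=get_state();print(s["time"],s["q"],s["position"],s["force"])
for n in("scene","top"):
    im,d,C=cloud(n)
    hsv=cv2.cvtColor(im,cv2.COLOR_BGR2HSV);k=(hsv[...,0]<14)&(hsv[...,1]>170)&(C[...,2]>70)&(abs(C[...,0]-637)<50)&(abs(C[...,1]+200)<50)
    q=C[k];print(n,k.sum(),q.mean(0) if k.sum() else 0)
    if k.sum()<30: continue
    for i in range(3):
      A=np.c_[q[:,:2]-q[:,:2].mean(0),np.ones(len(q))];c=np.linalg.lstsq(A,q[:,2],rcond=None)[0];r=q[:,2]-A@c;q=q[abs(r)<4]
    print("plane",c,len(q))
    if n=="scene": cv2.imwrite("pics/s4.png",cv2.resize(im[130:340,150:430],None,fx=2.5,fy=2.5))
# plan lid grasp
yb=np.radians(90-8.5);R1=tool(yb,0);b=np.array([487,203,74.])
import itertools
k=np.load("k.npy");lo=np.array([-2.61,-1.02,.03,-1.35,.32,-2.91]);hi=np.array([2.61,2.33,2.71,4.49,2.68,2.91])
hx=np.array([.989,-.148,0]);H=np.array([709.5,169.8,70.])
for th in(-1,0,20,40,60):
  for til in (0,):
    t=np.radians(max(th,0));B=H+hx*(-225*np.cos(t)+4*np.sin(t))+np.array([0,0,225*np.sin(t)+4*np.cos(t)])
    pf=B+[0,0,-15+(130 if th<0 else 0)]
    g=lambda q:np.r_[(fk(q,k)[0]-pf)/10,(fk(q,k)[1].inv()*R1).as_rotvec()*30]
    rr=least_squares(g,[.3,.3,1.7,0,1.2,.5],bounds=(lo,hi));print(th,B.round(1),rr.x.round(2),abs(rr.fun).max().round(3))
    if th<0: print("pre",pf,inc(pf,R1)); print("up first",inc(s["position"]+[0,0,120],R.from_quat(s["tool_rot"])))
```

```text
11.8 [-0.81329106 -0.08737943  2.21210573  1.03032659  0.91255481 -0.20102752] [ 548.49038511 -229.99344054  131.28074193] [ 0.32752381  0.33001068 -0.77543795]
scene 223 [ 639.32770353 -203.53770305   93.16088658]
plane [2.44557809e-03 2.91201796e-02 9.34437436e+01] 198
top 14 [ 632.95486716 -201.49296394   93.86331518]
-1 [487.  203.1  74. ] [ 0.29 -0.12  1.96 -0.    1.29  0.44] 0.0
pre [486.975 203.1   189.   ] [0.4533, -0.7533, -1.0214, 0.0993, -0.4286, 0.0236]
up first [-0.0021, 0.0009, -0.0008, 0.0899, 0.0006, -0.0812]
0 [487.  203.1  74. ] [ 0.29  0.03  2.06 -0.    1.05  0.44] 0.0
20 [501.7 200.9 150.7] [ 0.28 -0.04  1.98 -0.    1.2   0.43] 0.0
40 [541.6 194.9 217.7] [ 0.25 -0.02  1.85 -0.    1.31  0.4 ] 0.0
60 [601.7 185.9 266.9] [ 0.21  0.07  1.67 -0.    1.4   0.36] 0.0
```

View pics/s4.png

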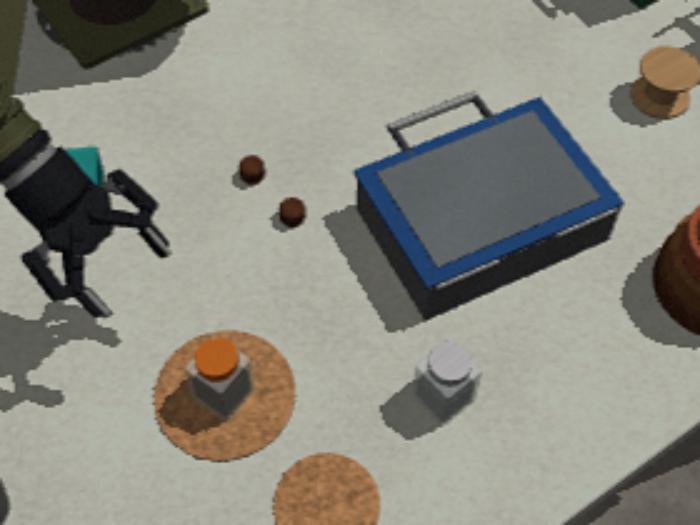

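The jar now stands free on the mat, cap at (217,360), top 93 mm up, and centred. Next is the lid.

Call:
carry_out([
  [[0, 0, 0, 0.045, 0, -0.04, 0.085], [0, 0, 0, 0.09, 0, -0.081, 0.085], [0, 0, 0, 0.09, 0, -0.081, 0.085], [0.453, -0.753, -1.021, 0.099, -0.429, 0.024, 0.085], [0.453, -0.753, -1.021, 0.099, -0.429, 0.024, 0.085], [0.453, -0.753, -1.021, 0.099, -0.429, 0.024, 0.085], [0.453, -0.753, -1.021, 0.099, -0.429, 0.024, 0.085], [0.453, -0.753, -1.021, 0.099, -0.429, 0.024, 0.085], [0.453, -0.753, -1.021, 0.099, -0.429, 0.024, 0.085], [0.453, -0.753, -1.021, 0.099, -0.429, 0.024, 0.085], [0.453, -0.753, -1.021, 0.099, -0.429, 0.024, 0.085], [0.453, -0.753, -1.021, 0.099, -0.429, 0.024, 0.085], [0.453, -0.753, -1.021, 0.099, -0.429, 0.024, 0.04], [0.453, -0.753, -1.021, 0.099, -0.429, 0.024, 0.035], [0.453, -0.753, -1.021, 0.099, -0.429, 0.024, 0.035], [0.453, -0.753, -1.021, 0.099, -0.429, 0.024, 0.035], [0.453, -0.753, -1.021, 0.099, -0.429, 0.024, 0.035], [0.453, -0.753, -1.021, 0.099, -0.429, 0.024, 0.035]],
])

```text
time: 14.15
position: [487.3, 202.7, 189.2]
tool_rot: [0.758, 0.652, 0.0, 0.001]
force: [-0.0, -1.1, 0.3]
grip_width: 35.0
finger_force: 0.0
```

Run:
```python
from kin import *
s=get_state();print(s["q"],s["position"],s["grip_width"])
R1=tool(np.radians(81.5),0);print((R.from_quat(s["tool_rot"]).inv()*R1).as_rotvec())
im,d,C=cloud("wrist");cv2.imwrite("pics/w5.png",im);z=C[...,2]
k=(d>0)&(abs(z-77)<12)&(C[...,0]<505)&(C[...,0]>460)&(C[...,1]>155)&(C[...,1]<255)
q=C[k];print(k.sum(),q.mean(0),np.percentile(q[:,2],[5,50,95]))
l=np.array([.148,.989]);n=np.array([.989,-.148]);a=q[:,:2]@n
print("bar coordinate along case x: ",np.percentile(a,[2,50,98]),"TCP:",np.array(s["position"][:2])@n,"expected",np.array([487,203])@n)
```

```text
[ 0.29352356 -0.11907692  1.96563227 -0.00201335  1.29354308  0.44386354] [487.25020199 202.71095946 189.16592267] 34.98572109125438
[ 0.00218009  0.00110969 -0.00143735]
1612 [486.64872705 206.92712699  78.5466382 ] [75.78781007 78.8650308  80.40675653]
bar coordinate along case x:  [444.92747482 450.98351907 456.26506642] TCP: 451.8892277676512 expected 451.599
```

View pics/w5.png

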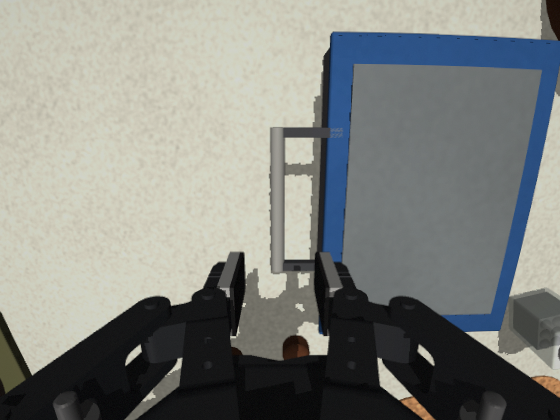

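The wrist view shows the bar at column 278, midway between the fingers at about 233 and 328. The measured offset is under 1 mm. Descending and gripping.

Call:
carry_out([
  [[0, 0, 0, 0, 0, 0.05, 0.035], [0, 0, 0, 0, 0, 0.09, 0.035], [0, 0, 0, 0, 0, 0.115, 0.035], [0, 0, 0, 0, 0, 0.131, 0.035], [0, 0, 0, 0, 0, 0.131, 0.035], [0, 0, 0, 0, 0, 0.131, 0.035], [0, 0, 0, 0, 0, 0.131, 0.005], [0, 0, 0, 0, 0, 0.131, 0.005], [0, 0, 0, 0, 0, 0.131, 0.005], [0, 0, 0, 0, 0, 0.131, 0.005], [0, 0, 0, 0, 0, 0.131, 0.005], [0, 0, 0, 0, 0, 0.131, 0.005]],
], force=30)

```text
time: 15.7
position: [486.0, 203.3, 59.5]
tool_rot: [0.758, 0.652, -0.001, -0.001]
force: [-10.3, 0.7, 8.7]
grip_width: 11.0
finger_force: 29.5
```

Run:
```python
from kin import *
s=get_state();print(s["position"],s["grip_width"],s["finger_force"],s["force"])
# arc offsets in tool axes (tool down, y = case +x): ty=dx, tz=-dz
f=lambda t:np.array([-225*np.cos(t)+4*np.sin(t),225*np.sin(t)+4*np.cos(t)])
for t in range(0,61,3):
    v=f(np.radians(t))-f(0);print(t,np.round([v[0]/1000,-v[1]/1000],4))
```

```text
[485.95514219 203.26678274  59.54796335] 10.962643137604505 29.451147615909576 [-10.31939438   0.7090558    8.69539557]
0 [ 0. -0.]
3 [ 0.0005 -0.0118]
6 [ 0.0017 -0.0235]
9 [ 0.0034 -0.0351]
12 [ 0.0057 -0.0467]
15 [ 0.0087 -0.0581]
18 [ 0.0122 -0.0693]
21 [ 0.0164 -0.0804]
24 [ 0.0211 -0.0912]
27 [ 0.0263 -0.1017]
30 [ 0.0321 -0.112 ]
33 [ 0.0385 -0.1219]
36 [ 0.0453 -0.1315]
39 [ 0.0527 -0.1407]
42 [ 0.0605 -0.1495]
45 [ 0.0687 -0.1579]
48 [ 0.0774 -0.1659]
51 [ 0.0865 -0.1734]
54 [ 0.096  -0.1804]
57 [ 0.1058 -0.1869]
60 [ 0.116  -0.1929]
```

Call:
carry_out([
  [[0, 0, 0, 0.0, 0.0005, -0.0118, 0.005], [0, 0, 0, 0, 0.0017, -0.0235, 0.005], [0, 0, 0, 0, 0.0034, -0.0351, 0.005], [0, 0, 0, 0, 0.0057, -0.0467, 0.005], [0, 0, 0, 0, 0.0087, -0.0581, 0.005], [0, 0, 0, 0, 0.0122, -0.0693, 0.005], [0, 0, 0, 0, 0.0164, -0.0804, 0.005], [0, 0, 0, 0, 0.0211, -0.0912, 0.005], [0, 0, 0, 0, 0.0263, -0.1017, 0.005], [0, 0, 0, 0, 0.0321, -0.112, 0.005], [0, 0, 0, 0, 0.0321, -0.112, 0.005]],
])

```text
time: 17.08
position: [516.1, 198.7, 171.7]
tool_rot: [0.758, 0.652, -0.002, -0.002]
force: [-14.2, 2.0, 6.2]
grip_width: 10.7
finger_force: 29.5
```

Call:
carry_out([
  [[0, 0, 0, 0, 0.0055, -0.0099, 0.005], [0, 0, 0, 0, 0.012, -0.0195, 0.005], [0, 0, 0, 0, 0.019, -0.0287, 0.005], [0, 0, 0, 0, 0.027, -0.0375, 0.005], [0, 0, 0, 0, 0.035, -0.0459, 0.005], [0, 0, 0, 0, 0.0438, -0.0539, 0.005], [0, 0, 0, 0, 0.0529, -0.0614, 0.005], [0, 0, 0, 0, 0.0624, -0.0684, 0.005], [0, 0, 0, 0, 0.0722, -0.0749, 0.005], [0, 0, 0, 0, 0.0824, -0.0809, 0.005], [0, 0, 0, 0, 0.0824, -0.0809, 0.005], [0, 0, 0, 0, 0.0824, -0.0809, 0.005], [0, 0, 0, 0, 0.0824, -0.0809, 0.005], [0, 0, 0, 0, 0.0824, -0.0809, 0.005]],
])

```text
time: 18.82
position: [599.9, 186.1, 255.9]
tool_rot: [0.758, 0.652, 0.001, 0.001]
force: [-8.8, 0.2, 10.7]
grip_width: 10.3
finger_force: 30.7
```

Run:
```python
from kin import *
s=get_state();print(s["time"],s["position"],s["grip_width"],s["finger_force"],s["force"],s["dq"])
n=np.array([.989,-.148]);hx=np.array([709.5,169.8])@n
print("angle by TCP", np.degrees(np.arctan2(s["position"][2]+14.5-70, hx-np.array(s["position"][:2])@n)))
for nm in("scene","top"):
    im,d,C=cloud(nm);hsv=cv2.cvtColor(im,cv2.COLOR_BGR2HSV)
    k=(d>0)&(hsv[...,0]>100)&(hsv[...,0]<125)&(hsv[...,1]>150)&(abs(C[...,0]-670)<90)&(abs(C[...,1]-180)<160)&(C[...,2]>85)&(C[...,2]<260)
    q=C[k];a=q[:,:2]@n;f=np.polyfit(q[:,2],a,1)
    for _ in range(5):
        r=a-np.polyval(f,q[:,2]);g=abs(r-np.median(r))<8;f=np.polyfit(q[g,2],a[g],1)
    print(nm,k.sum(),g.sum(),"lid angle",90+np.degrees(np.arctan(f[0])),"alt",np.degrees(np.arctan2(1,-f[0])))
    if nm=="scene":cv2.imwrite("pics/s6.png",cv2.resize(im[60:340,150:430],None,fx=2.1,fy=2.1))
```

```text
18.825 [599.9239252  186.07977491 255.9423646 ] 10.339790274726381 30.748036801815033 [-8.83247268  0.18876181 10.6713943 ] [ 0.00042207  0.00023255 -0.00065105 -0.00013066 -0.00048755 -0.00015446]
angle by TCP 61.07152369922003
scene 1209 1208 lid angle 59.616930388606306 alt 59.616930388606306
top 210 210 lid angle 59.49447965627603 alt 59.494479656276035
```

View pics/s6.png

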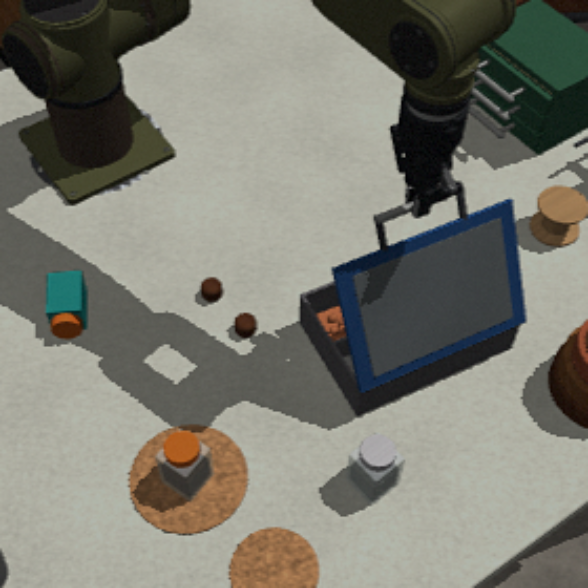

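The scene view shows the lid held open by its bar at (425,205), measured at 59.5–59.6° in two cameras. The jar stands on the mat at (185,460) and nothing else has moved. Handing in.

```bash
python3 -c "
from h import *
print(order.sign_off())"
```

```text
the job is handed in; nothing more can be done
None
```

The job is handed in: the jar stands upright near the mat's centre, released, and the gripper holds the lid steady at about 59.5° (measured from two cameras). No score was returned.

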